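Line up a photometer bench

TASK

Set up the absorbance line on the optical rail: seat the three carriers astride the rail so that the lens stands between the lamp and the cuvette holder, and the detector stands on the far side of the cuvette holder with its black snout looking back along the rail at the lamp. Put the black light cover over the cuvette that sticks out of the top of the holder, so that it rests flat on the holder's block. Leave everything released, and do not disturb the slide box, the beaker or the roll of tape.

Things in the scene. Friction and masses are not known exactly. Their poses are not given: they have to be found in the camera images.
- rail: fixed aluminium prism rail, 420 mm long, 56 mm wide foot, white lamp box (top 110 mm up) clamped at its +y end. Origin: middle of its underside, on the worktop. y along the rail towards the lamp, x across, z up. Flat top 20 mm wide at z = 32 mm, flanks widening at 60 degrees to 45 mm at z = 10 mm. y = -210 to +125 mm is free. A seated carrier's saddle has its underside at z = 12 mm
- lamp (a point): front of the lamp's dark round snout, fixed to the rail at its x = 0, y = +130 mm, z = 74 mm; the beam leaves along the rail's -y
- lens_mid (a point): lens carrier, 0.24 kg: glass lens in a square black frame 54 mm wide (x), 14 thick (y), 54 high, on a dark steel saddle 60 (x) x 50 (y) x 30 mm high with a clamp knob out 15 mm at +x. Point: frame centre, 62 mm above the saddle's underside. z up; y along the rail when placed, either way round. Saddle: V groove below along y, mouth 46 mm wide, 20 deep, finds the rail's centre with 1.5 mm play
- holder_mid (a point): cuvette holder, 0.30 kg: bare aluminium block 48 x 48 mm, 38 high, on the same kind of saddle (60 x 50 x 30 mm, knob at +x, groove along y, either way round). Point: block centre, 61 mm above the saddle's underside, 19 below the block's flat top. On top a 17 mm square collar 5 mm high and a 13 mm square cuvette with white stopper, up to 20 mm above the block. Ports in the +y and -y faces
- detector_mid (a point): detector, 0.28 kg: grey box 46 (x) x 48 (y) x 48 mm high on the same kind of saddle (60 x 50 x 30 mm, knob at +x, groove along y). Point: box centre, 65 mm above the saddle's underside, 24 below the box's top. A black snout 28 mm in diameter sticks out 18 mm at +y, a thin steel connector 12 mm at -y
- detector_snout (a point): front of the detector's black snout, 42 mm from the box centre along its +y, 62 mm above its saddle's underside
- cover_mid (a point): light cover, 0.06 kg: black ribbed round cap, 46 mm in diameter, 44 high, standing mouth down; closed above, inside 38 mm wide and 38 deep. Point: its centre, 22 mm above its lower rim. z up
- slide_box: bystander: lilac and white slide box, 60 x 86 x 30 mm, behind the rail; origin under its centre
- beaker: bystander: glass beaker, 70 mm in diameter, 91 high, behind the rail; origin under its centre
- tape: bystander: roll of beige tape lying flat, 100 mm in diameter, 25 high, behind the rail; origin under its centre
Not all that is in view belongs to the job. Leave any green or orange look-alike of the part that bears cover_mid alone.

How it is judged:
By the outcome, as a careful person would: the job done as asked, in the order asked, and still so for the second after the job is handed in, with the robot touching nothing.
It also fails if it takes over 96 s, if anything falls off the work surface, if the arm or the gripper's body presses on something with over 40 N, if the wrist force passes 120 N, or if a joint passes its speed limit or range.

ROBOT

A 6-joint arm with a two-finger parallel gripper is mounted at the origin on a cart in front of the work surface, level with it; the furniture and walls round the work are solid. World frame = base frame: x ahead of the robot, y to its left, z up, the work surface at z = 0. Lengths are in mm, angles in degrees, forces in N, time in s.
With the tool pointing down it reaches from about 350 to 850 mm from the base axis. Payload 8.1 kg.
Tool frame: the origin (TCP) lies midway between the tips of the shut fingers; the grasp point (between the pads) lies 19 mm behind it (hold_point_z is the distance from the TCP to the grasp point, in mm); z points along the fingers, y is the direction in which the jaws open and shut (so a half turn about z gives the same grasp; the last joint's range is limited). The gripper opens to 85 mm and grips with 20 to 120 N. Pads are 22 mm wide; open, the fingers measure 114 mm over their backs; the gripper's body (76 mm by 85 mm) begins 54 mm behind the grasp point. The pads swing forward as they close: fully open they stand 13 mm farther back than shut.
Start: joints at [66.096, 7.471, 85.268, -0, 87.261, -4.893], TCP at [195.426, 567.287, 231.292] pointing down, gripper open.
Joint ranges: [-169.43, 169.43], [-51.17, 129.36], [1.28, 143.12], [-76.62, 256.62], [0, 156.53], [-152.29, 152.29]. Speed limits (degrees/s): [136.94, 136.94, 159.86, 180, 180, 180].

INTERFACE

Orientations are given as [roll, pitch, yaw] about the fixed x, y, z axes, in that order (R = Rz(yaw) Ry(pitch) Rx(roll)).
In Python, from bench import sense, snapshot, camera_params, hand_in, hold_point_z gives the robot as it stands.
- The arm moves only by the tool servo_tool, never from a script. Its argument "motion" is a list of rows, each a list of 7 numbers: the finger opening in mm, from 0 to 85.4, then the shift along the tool's x, y, z in mm, then the turn, a rotation vector about the tool's x, y, z in rad. A call has 1 to 10 rows; each row shifts and turns the pose as measured when the row begins, along the tool's axes as they then stand; what a row does not reach is not made up. A row lasts 1/10 s, in which the tool goes at most 50 mm and 8.59 degrees, less where a joint would pass 70% of its speed; a pose out of reach is approached as far as the arm can. A call with a gripper value outside its range is refused whole. The fingers move at their own pace and stop on an object; "force" is the grip in N (left out, the last holds). Time passes only in rows, so rows that do not move let the fingers close. It gives the time, the measured TCP pose, the force and the opening at its end, in the units of the state.
- sense(): the state, without advancing time (a new reading comes with each control period).
- snapshot(name): name is "scene" or "top" or "wrist"; returns the picture (420x560x3 uint8, blue, green, red); there is no depth.
- camera_params(name): a dict with "fx", "fy", "cx", "cy" (pixels), "R" (3x3) and "t" (3): a world point X has camera coordinates R X + t; the wrist camera has in their place "tool_from_camera" (4x4, takes a point from camera to tool coordinates, whose origin is the TCP and whose axes are the flange's). Camera axes: x right, y down, z forward; pixel columns grow to the right and rows downward; lengths in mm; the calibration is good to about 2 mm. A picture is of the moment at which its call begins: read the wrist's pose just before it. camera_params takes no time and is no camera call.
- hand_in(): hands the job in, once; it reports no verdict.
The state is a dict: "time": time; "joint_pos": joint angles; "qd": joint speeds; "joint_efforts": joint torques, N m; "tool_pos": TCP position; "tcp_rot": TCP orientation; "ft_force": force on the tool from outside, world axes, zero at the start; "wrist_torque": the same for the moment, N m; "finger_gap": finger opening in mm.
Only numpy, scipy, OpenCV 4.12 (cv2) and the standard library are available. Lean on these libraries where they do the work, as an engineer would, in place of code of your own. Each camera call takes 0.05 s, during which the arm holds its last target. There are 200 camera calls.

## Working session

There is one attempt and no reset: what is moved stays moved. The work goes in short steps, Python scripts to look and compute and a tool call to move; the robot and the scene stay as the last step left them, time stands still between calls to the robot, and variables do not carry over. Pictures are saved under pics/ and viewed, about 12 in all and at most 16, crops included, and the job is handed in when it is done.

Besides the shell and the picture viewer there is one more tool, called after "Emit:" in YAML: its name, and indented under it one key for each argument. servo_tool: Moves the arm, as the interface text tells. Its arguments: {"type":"object","properties":{"motion":{"type":"array"},"force":{"type":"number"}},"required":["motion"]}

```bash
ls; mkdir -p pics; python3 - <<'E'
from bench import *
import cv2
for n in("scene","top"):
    cv2.imwrite(f"pics/{n}0.png",snapshot(n)); p=camera_params(n); print(n,p)
print(camera_params("wrist"),hold_point_z); print(sense())
E
```

```text
pics
scene {'fx': 425.6991662455577, 'fy': 425.6991662455577, 'cx': 275.54241185222736, 'cy': 214.08422017460438, 'R': array([[-0.94942772, -0.31382161, -0.01014924],
       [-0.22876003,  0.7135025 , -0.66225602],
       [ 0.21507176, -0.62644248, -0.74920889]]), 't': array([596.67388136, 160.05533868, 881.11055471])}
top {'fx': 539.8380250281045, 'fy': 539.8380250281045, 'cx': 281.2488293308638, 'cy': 208.13612938373208, 'R': array([[ 0.01365494, -0.99989266,  0.00531058],
       [-0.98590479, -0.01434924, -0.16669086],
       [ 0.16674917, -0.00295957, -0.98599491]]), 't': array([   6.81523035,  620.09867561, 1286.23600923])}
{'fx': 326.67725442473875, 'fy': 326.67725442473875, 'cx': 279.79610912779174, 'cy': 206.8041877627166, 'tool_from_camera': array([[ 7.19812111e-04, -9.54313949e-01, -2.98804900e-01,
         7.62968838e+01],
       [ 9.99999289e-01,  4.02717350e-04,  1.12278217e-03,
         2.87787812e-01],
       [-9.51152772e-04, -2.98805495e-01,  9.54313560e-01,
        -1.41809491e+02],
       [ 0.00000000e+00,  0.00000000e+00,  0.00000000e+00,
         1.00000000e+00]])} 18.700000000000003
{'time': 0.1, 'joint_pos': array([ 6.60964114e+01,  7.50885735e+00,  8.53244265e+01, -6.66265695e-04,
        8.72600142e+01, -4.89293210e+00]), 'qd': array([ 0.05868444, -0.02649212, -0.11854314,  0.06543989, -0.00273162,
       -0.02150864]), 'joint_efforts': array([ 1.48415325e-03, -5.70947599e+01, -5.01944911e+01, -9.27967676e-05,
        8.01156799e-03,  2.17399116e-05]), 'tool_pos': array([195.22809671, 566.83001138, 230.35607878]), 'tcp_rot': array([-1.79906985e+02, -7.29473587e-03,  1.60989370e+02]), 'ft_force': array([-0.78707637,  0.50668104, -0.07268812]), 'wrist_torque': array([-0.00815602, -0.04348942, -0.00986065]), 'finger_gap': 85.42059529927185}
```

View pics/scene0.png

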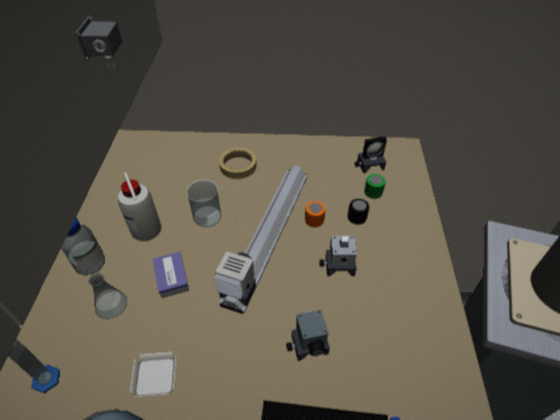

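View pics/top0.png

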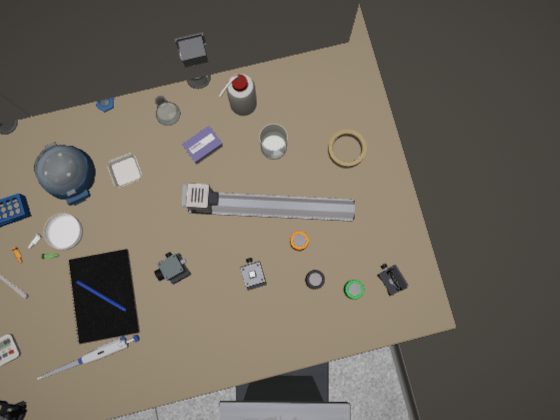

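The top view shows the rail from (190,197) to (353,210), the detector at (172,268), the holder at (253,274), the cover at (315,280) and the lens at (392,280). I'll zoom in.

```bash
python3 - <<'E'
import cv2
a=cv2.imread("pics/top0.png")[180:305,140:420]
a=cv2.convertScaleAbs(cv2.resize(a,None,fx=2.85,fy=2.85,interpolation=cv2.INTER_CUBIC),alpha=1.7,beta=20)
b=cv2.imread("pics/scene0.png")[125:365,230:430]
cv2.imwrite("pics/c1.png",a); cv2.imwrite("pics/c2.png",cv2.convertScaleAbs(cv2.resize(b,None,fx=2.5,fy=2.5,interpolation=cv2.INTER_CUBIC),alpha=1.7,beta=20))
E
```

```text
(no output)
```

View pics/c1.png

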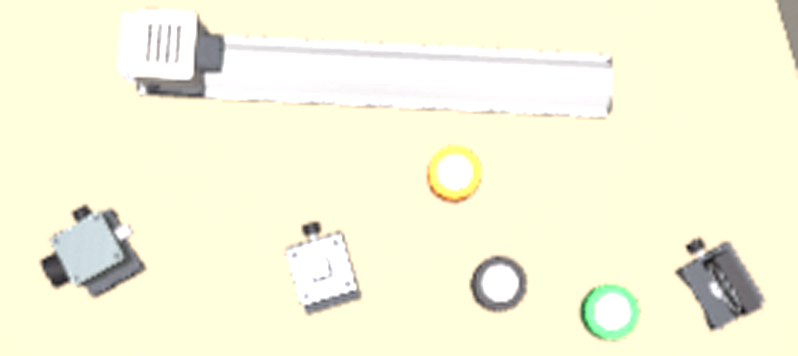

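View pics/c2.png

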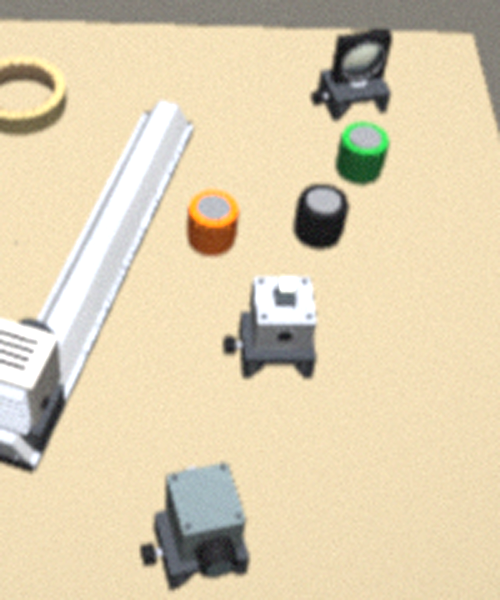

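c1 shows the parts clearly: the detector's snout faces image left (+y), and all knobs face up (+x). Next I'll cast rays from these picks.

```bash
cat > h.py <<'E'
import numpy as np, cv2
from bench import *
from scipy.spatial.transform import Rotation as Ro
def cast(R,t,p,uv,z):
    d=np.array([(uv[0]-p["cx"])/p["fx"],(uv[1]-p["cy"])/p["fy"],1.])
    C=-R.T@t; w=R.T@d; return (C+w*(z-C[2])/w[2])[:2]
def top(uv,z):
    p=camera_params("top"); return cast(p["R"],p["t"],p,uv,z)
def wpose(s):
    p=camera_params("wrist"); T=np.eye(4); T[:3,:3]=Ro.from_euler("xyz",s["tcp_rot"],degrees=True).as_matrix(); T[:3,3]=s["tool_pos"]
    M=np.linalg.inv(T@p["tool_from_camera"]); return M[:3,:3],M[:3,3],p
def wrist(s,uv,z):
    R,t,p=wpose(s); return cast(R,t,p,uv,z)
def wproj(s,X):
    R,t,p=wpose(s); c=R@np.array(X,float)+t; return np.array([c[0]/c[2]*p["fx"]+p["cx"],c[1]/c[2]*p["fy"]+p["cy"]])
def move(xyz,yaw):
    "tool-frame shift and turn about tool z (tool kept vertical) to a target"
    s=sense(); R=Ro.from_euler("xyz",s["tcp_rot"],degrees=True)
    Rt=Ro.from_euler("xyz",[180,0,yaw],degrees=True)
    print("t",round(s["time"],2),"at",s["tool_pos"].round(1),s["tcp_rot"].round(2),"gap",round(s["finger_gap"],1),"F",s["ft_force"].round(1),
     "shift",R.inv().apply(np.array(xyz)-s["tool_pos"]).round(1),"turn",(R.inv()*Rt).as_rotvec().round(3))
E
python3 - <<'E'
from h import *
f=lambda u,v:(u/2.85+140,v/2.85+180)
for n,u,v,z in[("det",88,250,89),("det corner a",52,240,89),("b",105,213,89),("c",123,252,89),("d",72,285,89),("hold stop",321,267,98),("h a",287,262,80),("b",342,235,80),("c",356,290,80),
 ("cover",500,283,44),("lens saddle a",678,270,30),("b",715,328,30),("lens frame top l",733,243,89),("r",763,300,89),("rail rT",611,55,5),("rB",607,117,5),("lB",138,95,5),("uT",225,37,5),("green",611,311,44),("orange",455,172,44),("lamp",160,45,110)]:
    print(n,top(f(u,v),z).round(0))
E
```

```text
det [467. 274.]
det corner a [475. 305.]
b [498. 262.]
c [466. 245.]
d [438. 286.]
hold stop [455.  81.]
h a [460. 110.]
b [483.  65.]
c [438.  52.]
cover [446. -70.]
lens saddle a [ 460. -226.]
b [ 411. -257.]
lens frame top l [ 480. -261.]
r [ 434. -285.]
rail rT [ 654. -173.]
rB [ 597. -169.]
lB [611. 253.]
uT [665. 177.]
green [ 424. -165.]
orange [541. -31.]
lamp [637. 218.]
```

```bash
python3 -c "
from h import *
move([467,274,210],118)"
```

```text
t 0.1 at [195.2 566.8 230.4] [-1.7991e+02 -1.0000e-02  1.6099e+02] gap 85.4 F [-0.8  0.5 -0.1] shift [-352.3 -188.3   20.6] turn [-0.002  0.     0.75 ]
```

Emit:
servo_tool:
  motion:
    - [85,-35,-19,2,0,0,0]
    - [85,-35,-19,2,0,0,0]
    - [85,-35,-19,2,0,0,0]
    - [85,-35,-19,2,0,0,0]
    - [85,-35,-19,2,0,0,0]
    - [85,-35,-19,2,0,0,0]
    - [85,-35,-19,2,0,0,0]
    - [85,-35,-19,2,0,0,0]
    - [85,-35,-19,2,0,0,0]
    - [85,-35,-19,2,0,0,0]

```text
time: 1.1
tool_pos: [468.2, 264.7, 204.7]
tcp_rot: [-179.6, -0.3, 161.5]
ft_force: [0.1, -0.3, 0.5]
finger_gap: 85.2
```

Emit:
servo_tool:
  motion:
    - [85,0,0,0,0,0,0.15]
    - [85,0,0,0,0,0,0.15]
    - [85,0,0,0,0,0,0.15]
    - [85,0,0,0,0,0,0.15]
    - [85,0,0,0,0,0,0.15]
    - [85,0,0,0,0,0,0]

```text
time: 1.7
tool_pos: [470.6, 257.4, 200.8]
tcp_rot: [-179.2, 0.2, 118.0]
ft_force: [-0.4, 0.4, 0.5]
finger_gap: 85.1
```

```bash
python3 - <<'E'
from h import *
move([467,274,210],118)
s=sense(); print(s["joint_pos"].round(0)); a=snapshot("wrist"); cv2.imwrite("pics/w1.png",a)
for z in (0,89): print(wproj(s,[467,274,z]).round(0))
E
```

```text
t 1.7 at [470.6 257.4 200.8] [-1.7915e+02  1.5000e-01  1.1803e+02] gap 85.1 F [-0.4  0.4  0.5] shift [16.3  4.5 -9.4] turn [-0.015  0.003  0.001]
[23. -1. 97. -0. 85. -5.]
[287. 164.]
[287. 184.]
```

View pics/w1.png

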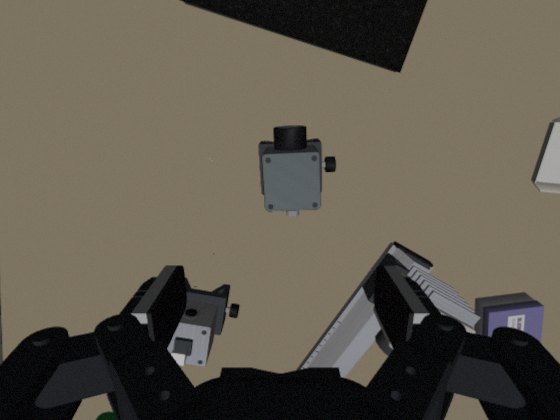

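The wrist view shows the detector's box top with corners near (262,150), (321,148), (322,209) and (264,212), with the snout up in the image (+y).

```bash
cat >> h.py <<'E'
def rect(a,s,roi,lo,hi,z):
    "minAreaRect of the largest blob within colour bounds (hsv) in roi, corners cast to plane z"
    x0,y0,x1,y1=roi; m=cv2.inRange(cv2.cvtColor(a,cv2.COLOR_BGR2HSV)[y0:y1,x0:x1],lo,hi)
    m=cv2.morphologyEx(cv2.morphologyEx(m,cv2.MORPH_CLOSE,np.ones((7,7))),cv2.MORPH_OPEN,np.ones((7,7)))
    c=max(cv2.findContours(m,0,2)[0],key=cv2.contourArea); b=cv2.boxPoints(cv2.minAreaRect(c))+[x0,y0]
    P=np.array([wrist(s,q,z) for q in b]); print("px",b.round(0).tolist(),"centre",P.mean(0).round(1),"sides",[(np.linalg.norm(P[i]-P[i-1]).round(1),(np.degrees(np.arctan2(*(P[i]-P[i-1])[::-1]))%90).round(1)) for i in range(4)])
E
python3 - <<'E'
from h import *
s=sense(); a=cv2.imread("pics/w1.png"); print(cv2.cvtColor(a,cv2.COLOR_BGR2HSV)[[180,200,180,250],[290,300,240,300]])
rect(a,s,(255,145,330,220),(70,20,60),(120,140,200),89)
P=[wrist(s,q,89) for q in((262,150),(321,148),(322,209),(264,212))]; print(np.mean(P,0),P)
E
```

```text
[[ 95  30 101]
 [ 98  28 101]
 [ 19  61 125]
 [ 20  59 125]]
px [[262.0, 152.0], [320.0, 152.0], [320.0, 209.0], [262.0, 209.0]] centre [468.6 277.1] sides [(np.float64(46.3), np.float64(27.4)), (np.float64(44.7), np.float64(28.5)), (np.float64(46.2), np.float64(30.5)), (np.float64(47.2), np.float64(28.6))]
[469.17705909 278.043622  ] [array([437.00057733, 288.05289266]), array([476.16011161, 311.03066455]), array([501.89255421, 268.99897994]), array([461.65499322, 244.09195088])]
```

```bash
python3 -c "
from h import *
move([469,277.5,54],118.5)"
```

```text
t 1.75 at [470.5 257.4 200.7] [-1.7914e+02  1.5000e-01  1.1832e+02] gap 84.8 F [ 0.   0.6 -0.1] shift [ 18.8  10.4 146.5] turn [-0.015  0.003 -0.003]
```

Emit:
servo_tool:
  motion:
    - [85,10,5,2,-0.015,0.003,-0.003]
    - [85,7,4,30,0,0,0]
    - [85,2,1,30,0,0,0]
    - [85,0,0,30,0,0,0]
    - [85,0,0,0,0,0,0]

```text
time: 2.25
tool_pos: [470.7, 283.3, 106.8]
tcp_rot: [179.6, -0.1, 119.6]
ft_force: [-0.3, -0.7, -1.2]
finger_gap: 85.1
```

```bash
python3 -c "
from h import *
move([469,277.5,54],118.5)"
```

```text
t 2.25 at [470.7 283.3 106.8] [ 1.7958e+02 -1.1000e-01  1.1961e+02] gap 85.1 F [-0.3 -0.7 -1.2] shift [-4.3 -4.8 52.8] turn [ 0.007 -0.002  0.019]
```

Emit:
servo_tool:
  motion:
    - [85,-4,-5,15,0.005,0,0.015]
    - [85,0,0,25,0,0,0]
    - [85,0,0,9,0,0,0]
    - [85,0,0,0,0,0,0]

```text
time: 2.65
tool_pos: [469.9, 278.8, 59.3]
tcp_rot: [179.6, -0.1, 119.0]
ft_force: [0.2, 0.7, 0.3]
finger_gap: 85.1
```

```bash
python3 -c "
from h import *
move([469,277.5,54],118.5); move([469,277.5,54],118.5)"
```

```text
t 2.65 at [469.9 278.8  59.3] [ 1.7960e+02 -1.2000e-01  1.1897e+02] gap 85.1 F [0.2 0.7 0.3] shift [-0.7 -1.5  5.3] turn [ 0.007 -0.002  0.008]
t 2.65 at [469.9 278.8  59.3] [ 1.7960e+02 -1.2000e-01  1.1897e+02] gap 85.1 F [0.2 0.7 0.3] shift [-0.7 -1.5  5.3] turn [ 0.007 -0.002  0.008]
```

Close, then lift.

Emit:
servo_tool:
  motion:
    - [85,-1,-1,4,0.006,0,0.008]
    - [40,0,0,0,0,0,0]
    - [40,0,0,0,0,0,0]
    - [40,0,0,0,0,0,0]
    - [40,0,0,0,0,0,0]
    - [40,0,0,0,0,0,0]
    - [40,0,0,0,0,0,0]
    - [40,0,0,0,0,0,0]
  force: 50

```text
time: 3.45
tool_pos: [471.7, 278.1, 59.2]
tcp_rot: [179.7, -0.1, 118.5]
ft_force: [-0.1, 0.5, -3.0]
finger_gap: 46.2
```

```bash
python3 -c "
from h import *
move([469,277.5,200],118.5)"
```

```text
t 3.45 at [471.7 278.1  59.2] [ 1.7970e+02 -1.0000e-01  1.1848e+02] gap 46.2 F [-0.1  0.5 -3. ] shift [   1.    -1.9 -140.9] turn [ 0.005 -0.002 -0.   ]
```

Emit:
servo_tool:
  motion:
    - [40,0,0,-10,0,0,0]
    - [40,0,0,-30,0,0,0]
    - [40,0,0,-40,0,0,0]
    - [40,0,0,-40,0,0,0]
    - [40,0,0,-20,0,0,0]
    - [40,-20,-1,0,0,0,0]
    - [40,-40,-3,0,0,0,0]
    - [40,-40,-3,0,0,0,0]
    - [40,-40,-3,0,0,0,0]
    - [40,-40,-3,0,0,0,0]

```text
time: 4.45
tool_pos: [546.0, 113.1, 211.8]
tcp_rot: [179.4, -0.1, 119.0]
ft_force: [0.3, -0.9, -3.2]
finger_gap: 45.6
```

Emit:
servo_tool:
  motion:
    - [40,-40,-3,0,0,0,0]
    - [40,-40,-3,0,0,0,0]
    - [40,-40,-3,0,0,0,0]
    - [40,-40,-3,0,0,0,0]
    - [40,0,0,0,0,0,0.13]
    - [40,0,0,0,0,0,0.13]
    - [40,0,0,0,0,0,0.13]
    - [40,0,0,0,0,0,0.13]
    - [40,0,0,0,0,0,0]

```text
time: 5.35
tool_pos: [616.6, -47.1, 217.8]
tcp_rot: [179.3, -0.3, 87.8]
ft_force: [-0.6, -0.2, -2.6]
finger_gap: 45.8
```

```bash
python3 - <<'E'
from h import *
move([628,-71,180],88.1)
s=sense(); print(s["joint_pos"].round(0)); a=snapshot("wrist"); cv2.imwrite("pics/w2.png",a); np.save("w2.npy",s,allow_pickle=True)
for y in(-50,0,100): print(wproj(s,[632+(y-39)*.033,y,32]).round(0))
E
```

```text
t 5.35 at [616.6 -47.1 217.8] [179.33  -0.27  87.75] gap 45.8 F [-0.6 -0.2 -2.6] shift [-23.6  11.9  37.8] turn [ 0.012 -0.005 -0.006]
[-9. 10. 84.  0. 85. -7.]
[290. 186.]
[290. 137.]
[290.  23.]
```

View pics/w2.png

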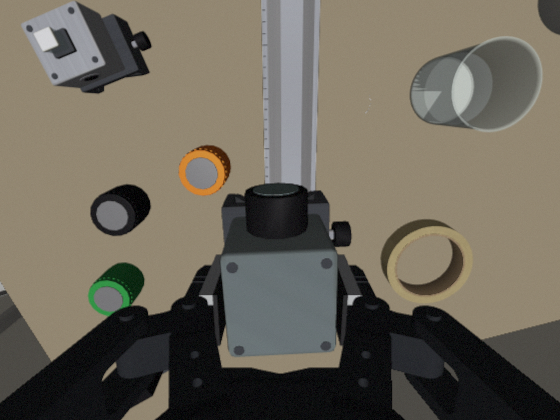

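The view shows the held detector level with its snout up (+y). The rail is behind it at columns 263–319. I'll measure the rail's top edges.

```bash
python3 - <<'E'
from h import *
s=np.load("w2.npy",allow_pickle=True).item(); a=cv2.imread("pics/w2.png"); g=cv2.cvtColor(a,cv2.COLOR_BGR2GRAY)
for r in(25,90,155):
    print(r,[int(v) for v in g[r-8:r+9,256:326].mean(0)])
E
```

```text
25 [135, 135, 135, 135, 136, 129, 143, 148, 149, 154, 153, 135, 128, 127, 127, 127, 127, 127, 127, 128, 128, 130, 130, 129, 142, 156, 159, 160, 159, 160, 160, 160, 160, 160, 160, 160, 159, 160, 160, 160, 160, 160, 160, 159, 160, 160, 150, 127, 117, 118, 117, 117, 116, 115, 116, 115, 115, 117, 143, 154, 156, 154, 152, 129, 131, 135, 136, 135, 135, 135]
90 [136, 136, 136, 135, 136, 135, 116, 143, 148, 148, 151, 150, 135, 125, 125, 126, 125, 125, 125, 125, 127, 127, 127, 127, 131, 150, 156, 156, 156, 156, 156, 156, 156, 156, 156, 156, 156, 156, 155, 156, 156, 156, 155, 156, 156, 151, 126, 116, 116, 115, 115, 114, 113, 114, 115, 114, 123, 151, 159, 155, 154, 147, 139, 136, 136, 136, 136, 136, 136, 136]
155 [136, 136, 136, 136, 136, 135, 136, 135, 156, 154, 150, 154, 154, 137, 127, 127, 126, 126, 126, 128, 127, 129, 128, 128, 128, 149, 157, 158, 158, 158, 158, 158, 158, 158, 158, 158, 158, 158, 158, 158, 158, 158, 157, 158, 158, 130, 117, 116, 117, 117, 116, 115, 115, 116, 117, 139, 157, 158, 157, 160, 137, 133, 135, 136, 136, 136, 135, 135, 136, 136]
```

```bash
python3 - <<'E'
from h import *
s=np.load("w2.npy",allow_pickle=True).item()
P=np.array([wrist(s,q,32) for q in((291.3,25),(291,90),(290.7,155))]); print(P); k=np.polyfit(P[:,1],P[:,0],1); print(k,"x at -71",np.polyval(k,-71),"yaw",-np.degrees(k[0]))
# held box centre
rp=[wrist(s,q,s["tool_pos"][2]-59.2+89) for q in((224,252),(333,249),(335,348),(228,356))]; print(np.mean(rp,0),s["tool_pos"])
move([np.polyval(k,-71),-71,120],88.1)
E
```

```text
[[634.97669356  98.18176778]
 [633.13945849  43.23598802]
 [631.08792427 -18.11878856]]
[3.34372372e-02 6.31693767e+02] x at -71 629.3197226606006 yaw -1.915812570220977
[616.69971613 -45.81367379] [616.59308921 -47.08976227 217.81594349]
t 5.4 at [616.7 -47.  217.9] [179.31  -0.27  88.01] gap 45.6 F [-0.5 -0.3 -3.2] shift [-24.   12.3  97.9] turn [ 0.012 -0.005 -0.002]
```

Emit:
servo_tool:
  motion:
    - [40,-12,6,0,0.012,-0.005,-0.002]
    - [40,-12,6,20,0,0,0]
    - [40,0,0,30,0,0,0]
    - [40,0,0,20,0,0,0]
    - [40,0,0,0,0,0,0]

```text
time: 5.9
tool_pos: [629.6, -71.7, 149.6]
tcp_rot: [179.8, 0.1, 89.5]
ft_force: [-0.5, 0.4, -3.4]
finger_gap: 45.5
```

```bash
python3 -c "
from h import *
move([629.3,-71,74],88.1)"
```

```text
t 5.9 at [629.6 -71.7 149.6] [1.7976e+02 7.0000e-02 8.9470e+01] gap 45.5 F [-0.5  0.4 -3.4] shift [ 0.8 -0.7 75.6] turn [0.004 0.001 0.024]
```

Emit:
servo_tool:
  motion:
    - [40,0,0,20,0.004,0,0.012]
    - [40,0,0,25,0,0,0]
    - [40,0,0,15,0,0,0]
    - [40,0,0,6,0,0,0]
    - [40,0,0,0,0,0,0]

```text
time: 6.4
tool_pos: [632.6, -71.6, 88.0]
tcp_rot: [179.7, 0.1, 89.5]
ft_force: [-0.7, 0.4, -1.7]
finger_gap: 45.9
```

```bash
python3 -c "
from h import *
move([629.3,-71,72],88.1)"
```

```text
t 6.4 at [632.6 -71.6  88. ] [1.7966e+02 1.2000e-01 8.9460e+01] gap 45.9 F [-0.7  0.4 -1.7] shift [ 0.6 -3.4 16. ] turn [0.006 0.002 0.024]
```

Emit:
servo_tool:
  motion:
    - [40,0,-3,4,0,0,0.024]
    - [40,0,0,4,0,0,0]
    - [40,0,0,4,0,0,0]
    - [40,0,0,2,0,0,0]
    - [40,0,0,0,0,0,0]

```text
time: 6.9
tool_pos: [632.0, -72.0, 77.4]
tcp_rot: [179.3, 0.2, 88.0]
ft_force: [-0.1, -0.7, -2.4]
finger_gap: 45.7
```

```bash
python3 -c "
from h import *
move([629.3,-71,71],88.1)"
```

```text
t 6.9 at [632.  -72.   77.4] [1.7931e+02 1.7000e-01 8.8020e+01] gap 45.7 F [-0.1 -0.7 -2.4] shift [ 0.9 -2.8  6.4] turn [ 0.012  0.003 -0.001]
```

Emit:
servo_tool:
  motion:
    - [40,0,-2,2,0.01,0,0]
    - [40,0,0,2,0,0,0]
    - [40,0,0,1,0,0,0]
    - [40,0,0,1,0,0,0]
    - [40,0,0,0,0,0,0]

```text
time: 7.4
tool_pos: [630.7, -72.1, 71.7]
tcp_rot: [179.8, 0.2, 88.0]
ft_force: [0.2, 0.3, -3.1]
finger_gap: 45.8
```

```bash
python3 -c "
from h import *
move([629.3,-71,71],88.1)"
```

```text
t 7.4 at [630.7 -72.1  71.7] [179.84   0.18  88.03] gap 45.8 F [ 0.2  0.3 -3.1] shift [ 1.  -1.4  0.7] turn [ 0.003  0.003 -0.001]
```

Push down gently until contact shows.

Emit:
servo_tool:
  motion:
    - [40,0,-1,1.5,0,0,0]
    - [40,0,0,1.5,0,0,0]
    - [40,0,0,0,0,0,0]

```text
time: 7.7
tool_pos: [631.0, -72.3, 70.6]
tcp_rot: [179.7, 0.2, 88.0]
ft_force: [0.4, -0.4, -3.1]
finger_gap: 45.9
```

Emit:
servo_tool:
  motion:
    - [40,0,0,2,0,0,0]
    - [40,0,0,2,0,0,0]
    - [40,0,0,0,0,0,0]

```text
time: 8.0
tool_pos: [631.1, -72.6, 70.9]
tcp_rot: [179.6, 0.2, 88.0]
ft_force: [0.7, -0.3, -3.1]
finger_gap: 45.5
```

Emit:
servo_tool:
  motion:
    - [40,0,0,3,0,0,0]

```text
time: 8.1
tool_pos: [631.5, -72.9, 70.2]
tcp_rot: [179.6, 0.3, 88.0]
ft_force: [-15.6, 1.9, 34.1]
finger_gap: 45.8
```

Emit:
servo_tool:
  motion:
    - [40,0,-1,-1,0,0,0]
    - [85,0,0,0,0,0,0]
    - [85,0,0,0,0,0,0]
    - [85,0,0,0,0,0,0]
    - [85,0,0,0,0,0,0]
    - [85,0,0,0,0,0,0]
    - [85,0,0,0,0,0,0]

```text
time: 8.8
tool_pos: [630.2, -72.9, 70.0]
tcp_rot: [179.6, 0.3, 88.0]
ft_force: [0.6, 0.0, 0.0]
finger_gap: 84.9
```

Emit:
servo_tool:
  motion:
    - [85,0,0,-20,0,0,0]
    - [85,0,0,-40,0,0,0]
    - [85,0,0,-40,0,0,0]
    - [85,0,0,-30,0,0,0]
    - [85,0,0,0,0,0,0]

```text
time: 9.3
tool_pos: [627.5, -71.9, 201.5]
tcp_rot: [180.0, 0.2, 88.0]
ft_force: [0.6, 0.0, 0.8]
finger_gap: 85.1
```

```bash
python3 - <<'E'
from h import *
move([455,81,200],112)
s=sense(); a=snapshot("wrist"); cv2.imwrite("pics/w3.png",a); np.save("w3.npy",s,allow_pickle=True)
E
```

```text
t 9.3 at [627.5 -71.9 201.5] [179.99   0.22  88.04] gap 85.1 F [0.6 0.  0.8] shift [ 146.9 -177.6    0.9] turn [-0.001  0.004 -0.418]
```

View pics/w3.png

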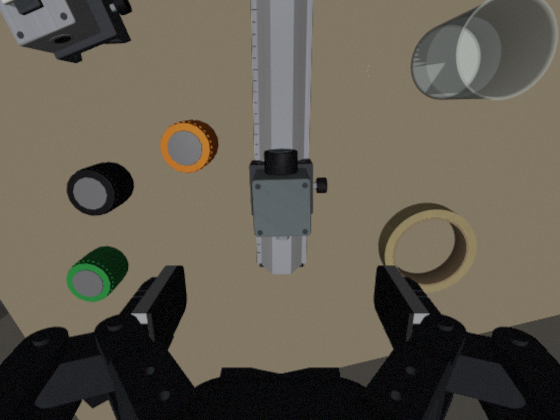

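The detector sits astride the rail with its box at columns 252–312 and its snout toward the lamp. Next is the holder.

Emit:
servo_tool:
  motion:
    - [85,15,-18,0,0,0,0]
    - [85,27,-32,0,0,0,0]
    - [85,27,-32,0,0,0,0]
    - [85,27,-32,0,0,0,0]
    - [85,27,-32,0,0,0,0]
    - [85,27,-32,0,0,0,0]
    - [85,0,0,0,0,0,-0.14]
    - [85,0,0,0,0,0,-0.14]
    - [85,0,0,0,0,0,-0.14]
    - [85,0,0,0,0,0,0]

```text
time: 10.35
tool_pos: [439.4, 89.5, 183.5]
tcp_rot: [-178.8, -0.3, 112.8]
ft_force: [0.0, -0.0, -1.1]
finger_gap: 84.7
```

```bash
python3 - <<'E'
from h import *
s=np.load("w3.npy",allow_pickle=True).item()
P=[wrist(s,q,101) for q in((253,178),(311,177),(311,234),(254,235))]; c=np.mean(P,0); print("det",c,"rail x",631.7+.0334*c[1], "cover",wrist(s,(93,193),44))
s=sense(); a=snapshot("wrist"); cv2.imwrite("pics/w4.png",a); np.save("w4.npy",s,allow_pickle=True); move([455,81,200],112); print(wproj(s,[455,81,80]))
E
```

```text
det [629.89373697 -71.50585092] rail x 629.311704579333 cover [451.01082779 -69.83209274]
t 10.4 at [439.3  89.4 183.4] [-178.74   -0.32  112.51] gap 84.7 F [ 0.   0.1 -0.7] shift [-13.7  10.9 -16.9] turn [-0.022 -0.006  0.009]
[295.86859866 224.13793647]
```

View pics/w4.png

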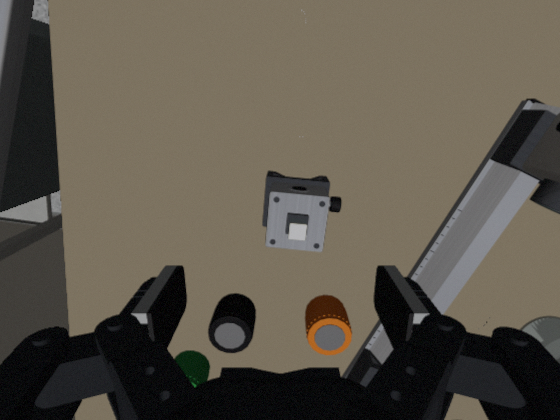

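Block-top corners are (271,191), (330,196), (324,251) and (267,247).

```bash
python3 - <<'E'
from h import *
s=np.load("w4.npy",allow_pickle=True).item()
P=np.array([wrist(s,q,80) for q in((271,191),(330,196),(324,251),(267,247))]); c=P.mean(0)
e=P[1]+P[2]-P[0]-P[3]; f=P[0]+P[1]-P[2]-P[3]; print(c,np.linalg.norm(e)/2,np.linalg.norm(f)/2,np.degrees(np.arctan2(e[1],e[0])),np.degrees(np.arctan2(-f[0],f[1])))
y=np.degrees(np.arctan2(e[1],e[0])); move([*c,120],90+y)
E
```

```text
[455.78144703  83.32175277] 46.360428346929965 47.0475210381682 18.60096306691599 18.91737230544011
t 10.4 at [439.3  89.4 183.4] [-178.74   -0.32  112.51] gap 84.7 F [ 0.   0.1 -0.7] shift [-12.3  14.3  63. ] turn [-0.022 -0.005  0.068]
```

Emit:
servo_tool:
  motion:
    - [85,-12,14,0,-0.022,-0.005,0.068]
    - [85,0,0,30,0,0,0]
    - [85,0,0,40,0,0,0]
    - [85,0,0,0,0,0,0]

```text
time: 10.8
tool_pos: [457.4, 83.0, 110.0]
tcp_rot: [180.0, 0.0, 107.3]
ft_force: [-0.1, 0.4, -1.3]
finger_gap: 85.1
```

```bash
python3 -c "
from h import *
move([455.8,83.3,52],108.7)"
```

```text
t 10.8 at [457.4  83.  110. ] [1.7998e+02 1.0000e-02 1.0733e+02] gap 85.1 F [-0.1  0.4 -1.3] shift [ 0.8 -1.5 58. ] turn [ 0.     0.    -0.024]
```

Emit:
servo_tool:
  motion:
    - [85,1,-1,25,0,0,-0.02]
    - [85,0,0,20,0,0,0]
    - [85,0,0,10,0,0,0]
    - [85,0,0,2,0,0,0]
    - [85,0,0,0,0,0,0]

```text
time: 11.3
tool_pos: [458.4, 83.4, 56.1]
tcp_rot: [179.9, 0.0, 107.8]
ft_force: [0.3, 0.8, 0.4]
finger_gap: 85.0
```

```bash
python3 -c "
from h import *
move([455.8,83.3,53],108.7)"
```

```text
t 11.3 at [458.4  83.4  56.1] [1.7990e+02 4.0000e-02 1.0778e+02] gap 85.0 F [0.3 0.8 0.4] shift [ 0.7 -2.5  3.1] turn [ 0.002  0.001 -0.016]
```

Emit:
servo_tool:
  motion:
    - [85,1,-2,3,0,0,-0.016]
    - [40,0,0,0,0,0,0]
    - [40,0,0,0,0,0,0]
    - [40,0,0,0,0,0,0]
    - [40,0,0,0,0,0,0]
    - [40,0,0,0,0,0,0]
    - [40,0,0,0,0,0,0]
    - [40,0,0,0,0,0,0]
  force: 50

```text
time: 12.1
tool_pos: [458.2, 84.0, 56.7]
tcp_rot: [179.6, 0.1, 108.7]
ft_force: [-0.7, -0.1, 0.5]
finger_gap: 47.3
```

```bash
python3 -c "
from h import *
print(631.7+.0334*19.5);move([632,19,205],108.7)"
```

```text
632.3513
t 12.1 at [458.2  84.   56.7] [1.7964e+02 1.1000e-01 1.0871e+02] gap 47.3 F [-0.7 -0.1  0.5] shift [-117.6  144.7 -147.2] turn [0.006 0.002 0.   ]
```

Emit:
servo_tool:
  motion:
    - [40,0,0,-10,0,0,0]
    - [40,0,0,-30,0,0,0]
    - [40,0,0,-40,0,0,0]
    - [40,0,0,-40,0,0,0]
    - [40,0,0,-20,0,0,0]
    - [40,-15,18,0,0,0,0]
    - [40,-28,34,0,0,0,0]
    - [40,-28,34,0,0,0,0]
    - [40,-28,34,0,0,0,0]
    - [40,-18,24,0,0,0,0]

```text
time: 13.1
tool_pos: [633.5, 19.0, 209.6]
tcp_rot: [179.5, 0.1, 108.9]
ft_force: [-0.4, 0.9, -2.4]
finger_gap: 47.4
```

Emit:
servo_tool:
  motion:
    - [40,0,0,0,0,0,0.12]
    - [40,0,0,0,0,0,0.12]
    - [40,0,0,0,0,0,0.12]
    - [40,0,0,0,0,0,0]

```text
time: 13.5
tool_pos: [636.6, 16.2, 209.0]
tcp_rot: [179.7, -0.0, 87.4]
ft_force: [1.0, -0.1, -2.5]
finger_gap: 47.5
```

```bash
python3 -c "
from h import *
move([632.3,19,120],88.1)"
```

```text
t 13.5 at [636.6  16.2 209. ] [ 1.7968e+02 -3.0000e-02  8.7410e+01] gap 47.5 F [ 1.  -0.1 -2.5] shift [ 2.6 -4.9 88.9] turn [ 0.006 -0.    -0.012]
```

Emit:
servo_tool:
  motion:
    - [40,2,-5,20,0,0,-0.01]
    - [40,0,0,35,0,0,0]
    - [40,0,0,35,0,0,0]
    - [40,0,0,20,0,0,0]
    - [40,0,0,0,0,0,0]

```text
time: 14.0
tool_pos: [633.5, 18.7, 99.9]
tcp_rot: [179.4, -0.0, 89.1]
ft_force: [-1.2, 0.2, -1.8]
finger_gap: 47.2
```

```bash
python3 -c "
from h import *
move([631.5,19,69],88.1)"
```

```text
t 14.0 at [633.5  18.7  99.9] [ 1.794e+02 -1.000e-02  8.912e+01] gap 47.2 F [-1.2  0.2 -1.8] shift [ 0.3 -2.4 30.8] turn [ 0.01  -0.     0.018]
```

Emit:
servo_tool:
  motion:
    - [40,0,-2,10,0.01,0,0.015]
    - [40,0,0,8,0,0,0]
    - [40,0,0,5,0,0,0]
    - [40,0,0,3,0,0,0]
    - [40,0,0,0,0,0,0]

```text
time: 14.5
tool_pos: [634.1, 18.7, 76.9]
tcp_rot: [179.7, -0.0, 88.5]
ft_force: [0.4, -0.4, -3.1]
finger_gap: 47.7
```

```bash
python3 -c "
from h import *
move([631.5,19,69],88.1)"
```

```text
t 14.5 at [634.1  18.7  76.9] [ 1.797e+02 -1.000e-02  8.847e+01] gap 47.7 F [ 0.4 -0.4 -3.1] shift [ 0.2 -2.6  7.9] turn [ 0.005 -0.     0.006]
```

Emit:
servo_tool:
  motion:
    - [40,0,-2.5,2,0.005,0,0.005]
    - [40,0,0,2,0,0,0]
    - [40,0,0,2,0,0,0]
    - [40,0,-1,2,0,0,0]

```text
time: 14.9
tool_pos: [632.8, 18.8, 71.2]
tcp_rot: [179.7, -0.0, 88.2]
ft_force: [3.2, 0.2, 2.6]
finger_gap: 47.5
```

Emit:
servo_tool:
  motion:
    - [40,0,0,1.5,0,0,0]
    - [40,0,0,1.5,0,0,0]

```text
time: 15.1
tool_pos: [633.9, 18.7, 69.2]
tcp_rot: [179.5, -0.0, 88.2]
ft_force: [1.3, -0.2, 0.6]
finger_gap: 47.5
```

Emit:
servo_tool:
  motion:
    - [40,0,0,2,0,0,0]

```text
time: 15.2
tool_pos: [634.5, 18.7, 67.7]
tcp_rot: [179.5, 0.0, 88.2]
ft_force: [-2.0, 1.5, 12.8]
finger_gap: 47.3
```

Seated; release and rise.

Emit:
servo_tool:
  motion:
    - [40,0,-1,0,0,0,0]
    - [85,0,0,0,0,0,0]
    - [85,0,0,0,0,0,0]
    - [85,0,0,0,0,0,0]
    - [85,0,0,0,0,0,0]
    - [85,0,0,0,0,0,0]
    - [85,0,0,-20,0,0,0]
    - [85,0,0,-40,0,0,0]
    - [85,0,0,-40,0,0,0]
    - [85,0,0,-40,0,0,0]

```text
time: 16.2
tool_pos: [625.4, 19.0, 200.5]
tcp_rot: [-179.3, -0.0, 88.2]
ft_force: [1.1, 0.1, -0.7]
finger_gap: 84.8
```

```bash
python3 - <<'E'
from h import *
s=sense(); a=snapshot("wrist"); cv2.imwrite("pics/w5.png",a); np.save("w5.npy",s,allow_pickle=True); move([452,-240,230],118); print(s["joint_pos"].round())
E
```

```text
t 16.25 at [629.   18.8 209.7] [-1.7998e+02 -1.0000e-02  8.8170e+01] gap 85.1 F [1.8 1.2 6.8] shift [-264.3 -168.7  -20.2] turn [-0.    -0.    -0.521]
[-3. 13. 82.  0. 85. -1.]
```

Emit:
servo_tool:
  motion:
    - [85,-20,-12,-5,0,0,0]
    - [85,-38,-22,-5,0,0,0]
    - [85,-38,-22,-5,0,0,0]
    - [85,-38,-22,-5,0,0,0]
    - [85,-38,-22,0,0,0,0]
    - [85,-38,-22,0,0,0,0]
    - [85,-38,-22,0,0,0,0]
    - [85,-38,-22,0,0,0,0]
    - [85,-4,-2,0,0,0,0]

```text
time: 17.15
tool_pos: [449.0, -274.3, 234.7]
tcp_rot: [179.3, 0.2, 88.5]
ft_force: [0.5, -0.2, 0.1]
finger_gap: 84.9
```

Emit:
servo_tool:
  motion:
    - [85,0,0,0,0,0,-0.13]
    - [85,0,0,0,0,0,-0.13]
    - [85,0,0,0,0,0,-0.13]
    - [85,0,0,0,0,0,-0.13]
    - [85,0,0,0,0,0,0]

```text
time: 17.65
tool_pos: [448.5, -275.0, 234.2]
tcp_rot: [179.4, 0.5, 119.1]
ft_force: [-0.1, -1.0, -0.6]
finger_gap: 84.9
```

```bash
python3 - <<'E'
from h import *
s=sense(); a=snapshot("wrist"); np.save("w6.npy",s,allow_pickle=True); move([452,-267,230],118)
b=cv2.imread("pics/w5.png"); cv2.imwrite("pics/w6.png",a); cv2.imwrite("pics/w56.png",np.hstack([b[:300,150:430],a[:420-120,120:480]]))
E
```

```text
t 17.7 at [ 448.5 -275.   234.2] [179.44   0.46 118.84] gap 85.0 F [0.3 0.4 0.1] shift [5.3 6.9 4.2] turn [0.01  0.008 0.015]
```

View pics/w56.png

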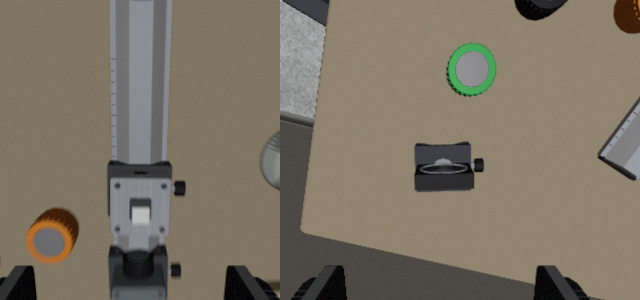

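The holder is well seated at left. The lens, at right, needs a zoom.

```bash
python3 - <<'E'
import cv2
a=cv2.imread("pics/w6.png")[125:210,240:350]
cv2.imwrite("pics/w6z.png",cv2.convertScaleAbs(cv2.resize(a,None,fx=7,fy=7,interpolation=cv2.INTER_CUBIC),alpha=2.5,beta=0))
E
```

```text
(no output)
```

View pics/w6z.png

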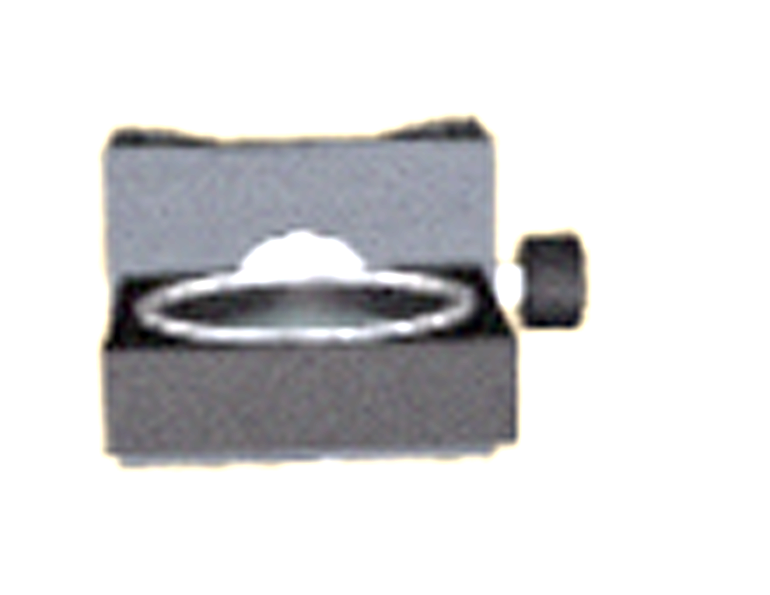

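Frame top face corners in the crop are (107,347), (515,345), (517,442) and (107,455).

```bash
python3 - <<'E'
from h import *
s=np.load("w6.npy",allow_pickle=True).item()
P=np.array([wrist(s,(u/7+240,v/7+125),89) for u,v in((107,347),(515,345),(517,442),(107,455))]); c=P.mean(0)
e=P[1]+P[2]-P[0]-P[3]; y=np.degrees(np.arctan2(e[1],e[0])); print(c,np.linalg.norm(e)/2,np.linalg.norm(P[0]-P[3]),y)
move([*c,120],90+y)
E
```

```text
[ 449.3505629  -263.96544533] 52.53888172567655 14.222970938664613 30.090767247437245
t 17.7 at [ 448.5 -275.   234.2] [179.44   0.46 118.84] gap 85.0 F [0.3 0.4 0.1] shift [ 10.1   5.  114.2] turn [ 0.01   0.008 -0.022]
```

Emit:
servo_tool:
  motion:
    - [85,10,5,10,0.01,0.008,-0.02]
    - [85,0,0,40,0,0,0]
    - [85,0,0,40,0,0,0]
    - [85,0,0,25,0,0,0]
    - [85,0,0,0,0,0,0]

```text
time: 18.2
tool_pos: [449.3, -259.5, 114.6]
tcp_rot: [-180.0, -0.0, 119.4]
ft_force: [-1.1, 0.3, -0.6]
finger_gap: 85.4
```

```bash
python3 -c "
from h import *
move([449.3,-264,54],120)"
```

```text
t 18.2 at [ 449.3 -259.5  114.6] [-179.97   -0.    119.43] gap 85.4 F [-1.1  0.3 -0.6] shift [-3.9 -2.1 60.6] turn [-0.001 -0.    -0.01 ]
```

Emit:
servo_tool:
  motion:
    - [85,-4,-2,25,0,0,-0.01]
    - [85,0,0,22,0,0,0]
    - [85,0,0,10,0,0,0]
    - [85,0,0,3,0,0,0]
    - [85,0,0,0,0,0,0]

```text
time: 18.7
tool_pos: [451.9, -262.6, 56.8]
tcp_rot: [180.0, 0.1, 119.8]
ft_force: [-0.1, -0.2, 0.2]
finger_gap: 85.1
```

```bash
python3 -c "
from h import *
move([449.3,-264,54],120)"
```

```text
t 18.7 at [ 451.9 -262.6   56.8] [1.7998e+02 1.1000e-01 1.1982e+02] gap 85.1 F [-0.1 -0.2  0.2] shift [ 0.1 -3.   2.8] turn [ 0.     0.002 -0.003]
```

Emit:
servo_tool:
  motion:
    - [85,0,-3,2,0,0,0]
    - [45,0,0,0,0,0,0]
    - [45,0,0,0,0,0,0]
    - [45,0,0,0,0,0,0]
    - [45,0,0,0,0,0,0]
    - [45,0,0,0,0,0,0]
    - [45,0,0,0,0,0,0]
    - [45,0,0,0,0,0,0]
  force: 50

```text
time: 19.5
tool_pos: [451.1, -265.6, 58.7]
tcp_rot: [179.8, 0.4, 119.8]
ft_force: [0.3, -0.1, -0.2]
finger_gap: 53.4
```

```bash
python3 -c "
from h import *
move([635.3,109,215],120)"
```

```text
t 19.5 at [ 451.1 -265.6   58.7] [179.85   0.4  119.77] gap 53.4 F [ 0.3 -0.1 -0.2] shift [ 232.7  346.3 -157. ] turn [ 0.003  0.007 -0.004]
```

Emit:
servo_tool:
  motion:
    - [45,0,0,-10,0,0,0]
    - [45,0,0,-30,0,0,0]
    - [45,0,0,-40,0,0,0]
    - [45,0,0,-40,0,0,0]
    - [45,0,0,-30,0,0,0]
    - [45,12,17,-5,0,0,0]
    - [45,24,36,0,0,0,0]
    - [45,24,36,0,0,0,0]
    - [45,24,36,0,0,0,0]
    - [45,24,36,0,0,0,0]

```text
time: 20.5
tool_pos: [537.1, -90.2, 226.9]
tcp_rot: [179.7, 0.6, 119.2]
ft_force: [0.3, -0.5, -2.2]
finger_gap: 53.2
```

Emit:
servo_tool:
  motion:
    - [45,24,36,0,0,0,0]
    - [45,24,36,0,0,0,0]
    - [45,24,36,0,0,0,0]
    - [45,24,36,0,0,0,0]
    - [45,20,30,0,0,0,0]
    - [45,0,0,0,0,0,0.14]
    - [45,0,0,0,0,0,0.14]
    - [45,0,0,0,0,0,0.14]
    - [45,0,0,0,0,0,0.14]
    - [45,0,0,0,0,0,0]

```text
time: 21.5
tool_pos: [635.6, 113.4, 232.5]
tcp_rot: [179.3, 0.3, 86.5]
ft_force: [-0.8, -0.1, -1.7]
finger_gap: 53.5
```

```bash
python3 -c "
from h import *
move([635.3,109,110],88.1)"
```

```text
t 21.5 at [635.6 113.4 232.5] [179.32   0.25  86.49] gap 53.5 F [-0.8 -0.1 -1.7] shift [ -3.9  -1.5 122.5] turn [ 0.012  0.005 -0.028]
```

Emit:
servo_tool:
  motion:
    - [45,-5,-1,20,0.012,0.005,-0.028]
    - [45,0,0,40,0,0,0]
    - [45,0,0,40,0,0,0]
    - [45,0,0,25,0,0,0]
    - [45,0,0,0,0,0,0]

```text
time: 22.0
tool_pos: [636.6, 108.3, 108.9]
tcp_rot: [179.7, -0.1, 89.5]
ft_force: [-1.4, -0.8, -2.8]
finger_gap: 53.4
```

```bash
python3 -c "
from h import *
move([634.5,108,71],88.1)"
```

```text
t 22.0 at [636.6 108.3 108.9] [ 1.7966e+02 -8.0000e-02  8.9460e+01] gap 53.4 F [-1.4 -0.8 -2.8] shift [-0.4 -2.3 37.9] turn [ 0.006 -0.001  0.024]
```

Emit:
servo_tool:
  motion:
    - [45,0,-2,15,0,0,0.018]
    - [45,0,0,10,0,0,0]
    - [45,0,0,5,0,0,0]
    - [45,0,0,3,0,0,0]
    - [45,0,0,0,0,0,0]

```text
time: 22.5
tool_pos: [637.6, 108.6, 79.0]
tcp_rot: [179.3, -0.1, 88.7]
ft_force: [0.0, 0.3, -1.9]
finger_gap: 53.5
```

```bash
python3 -c "
from h import *
move([634.5,108,71],88.1)"
```

```text
t 22.5 at [637.6 108.6  79. ] [ 1.793e+02 -1.300e-01  8.866e+01] gap 53.5 F [ 0.   0.3 -1.9] shift [-0.6 -3.2  8. ] turn [ 0.012 -0.002  0.01 ]
```

Emit:
servo_tool:
  motion:
    - [45,0,-2.5,2,0.01,0,0.008]
    - [45,0,0,2,0,0,0]
    - [45,0,0,2,0,0,0]
    - [45,0,-1,2,0,0,0]

```text
time: 22.9
tool_pos: [635.9, 108.9, 73.3]
tcp_rot: [179.7, -0.2, 88.2]
ft_force: [-0.3, -0.4, -2.0]
finger_gap: 52.8
```

Emit:
servo_tool:
  motion:
    - [45,0,0,1.5,0,0,0]
    - [45,0,0,1.5,0,0,0]

```text
time: 23.1
tool_pos: [635.9, 109.1, 70.3]
tcp_rot: [179.7, -0.2, 88.2]
ft_force: [-4.7, 1.9, 10.9]
finger_gap: 53.4
```

Emit:
servo_tool:
  motion:
    - [45,0,0,2,0,0,0]

```text
time: 23.2
tool_pos: [636.0, 109.3, 70.2]
tcp_rot: [179.7, -0.2, 88.2]
ft_force: [-14.0, -1.5, 23.4]
finger_gap: 53.3
```

Emit:
servo_tool:
  motion:
    - [45,0,-1,-1,0,0,0]
    - [85,0,0,0,0,0,0]
    - [85,0,0,0,0,0,0]
    - [85,0,0,0,0,0,0]
    - [85,0,0,0,0,0,0]
    - [85,0,0,-15,0,0,0]
    - [85,0,0,-40,0,0,0]
    - [85,0,0,-40,0,0,0]
    - [85,0,0,-40,0,0,0]
    - [85,0,0,0,0,0,0]

```text
time: 24.2
tool_pos: [633.5, 108.8, 214.3]
tcp_rot: [179.7, -0.2, 88.2]
ft_force: [1.0, -0.5, 1.1]
finger_gap: 84.8
```

```bash
python3 -c "
from h import *
move([449,-80,180],88.1)"
```

```text
t 24.2 at [633.5 108.8 214.3] [179.68  -0.18  88.2 ] gap 84.8 F [ 1.  -0.5  1.1] shift [-194.6 -178.7   32.7] turn [ 0.006 -0.003  0.002]
```

Emit:
servo_tool:
  motion:
    - [85,-18,-17,0,0,0,0]
    - [85,-34,-31,0,0,0,0]
    - [85,-34,-31,0,0,0,0]
    - [85,-34,-31,5,0,0,0]
    - [85,-34,-31,10,0,0,0]
    - [85,-34,-31,15,0,0,0]
    - [85,0,0,0,0,0,0]

```text
time: 24.9
tool_pos: [452.8, -78.2, 188.3]
tcp_rot: [179.0, -0.1, 88.4]
ft_force: [0.6, 0.3, -0.3]
finger_gap: 85.0
```

```bash
python3 - <<'E'
from h import *
s=sense(); a=snapshot("wrist"); cv2.imwrite("pics/w7.png",a); np.save("w7.npy",s,allow_pickle=True); move([449,-75,180],88.1)
t=snapshot("top")[180:305,140:420]; cv2.imwrite("pics/t7.png",t)
t=cv2.resize(cv2.convertScaleAbs(t,alpha=1.5),(560,250)); cv2.imwrite("pics/w7v.png",np.vstack([a[:340],t]))
print(wproj(s,[449,-70,44]))
E
```

```text
t 24.95 at [455.4 -77.2 190.4] [ 1.7872e+02 -1.4000e-01  8.8420e+01] gap 85.0 F [ 0.1 -0.9  0.1] shift [ 2.  -6.7 10.3] turn [ 0.022 -0.003  0.006]
[272.14551536 185.07954826]
```

View pics/w7v.png

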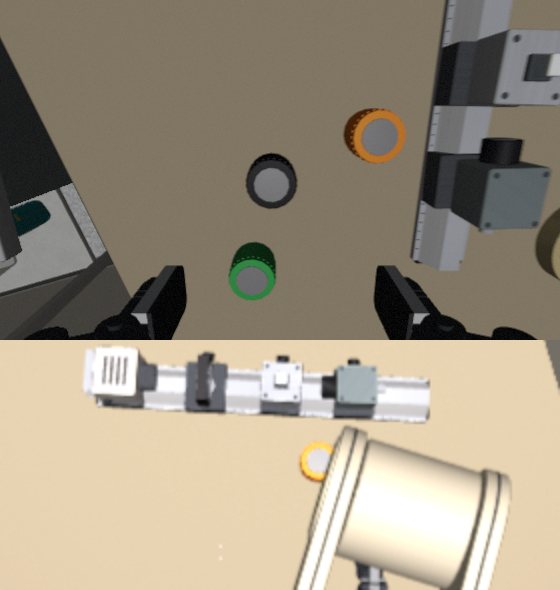

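All three carriers sit in the right order in the top view. The black cover's top is at (272,185), i.e. about (449,-70).

```bash
python3 -c "
from h import *
s=np.load('w7.npy',allow_pickle=True).item(); c=wrist(s,(272,184.5),44); print(c); move([*c,60],88.1)"
```

```text
[448.8875355 -69.46226  ]
t 25.0 at [457.2 -76.4 191.7] [ 1.7857e+02 -1.4000e-01  8.8490e+01] gap 84.7 F [-0.4 -0.   1.5] shift [  6.4 -11.8 131.4] turn [ 0.025 -0.003  0.007]
```

Emit:
servo_tool:
  motion:
    - [85,6,-8,10,0.025,0,0.007]
    - [85,0,0,40,0,0,0]
    - [85,0,0,40,0,0,0]
    - [85,0,0,25,0,0,0]
    - [85,0,0,0,0,0,0]

```text
time: 25.5
tool_pos: [455.9, -65.0, 77.6]
tcp_rot: [179.7, -0.1, 88.3]
ft_force: [-0.5, 0.9, -0.7]
finger_gap: 84.9
```

```bash
python3 -c "
from h import *
move([448.9,-69.5,10],88.1)"
```

```text
t 25.5 at [455.9 -65.   77.6] [ 1.7967e+02 -9.0000e-02  8.8340e+01] gap 84.9 F [-0.5  0.9 -0.7] shift [-4.8 -7.3 67.5] turn [ 0.006 -0.002  0.004]
```

Emit:
servo_tool:
  motion:
    - [85,-5,-7,10,0.005,0,0]
    - [85,0,-1,20,0,0,0]
    - [85,0,0,20,0,0,0]
    - [85,0,-1,8,0,0,0]
    - [85,0,0,3,0,0,0]
    - [85,0,0,0,0,0,0]

```text
time: 26.1
tool_pos: [451.7, -68.8, 20.5]
tcp_rot: [179.7, 0.0, 88.7]
ft_force: [-0.5, -0.4, 0.4]
finger_gap: 85.2
```

```bash
python3 -c "
from h import *
move([448.9,-69.5,10],88.1)"
```

```text
t 26.1 at [451.7 -68.8  20.5] [1.7965e+02 2.0000e-02 8.8650e+01] gap 85.2 F [-0.5 -0.4  0.4] shift [-0.8 -2.8 10.5] turn [0.006 0.    0.01 ]
```

Emit:
servo_tool:
  motion:
    - [85,-1,-3,6,0.005,0,0.01]
    - [85,0,0,4,0,0,0]
    - [85,0,0,0,0,0,0]
    - [38,0,0,0,0,0,0]
    - [38,0,0,0,0,0,0]
    - [38,0,0,0,0,0,0]
    - [38,0,0,0,0,0,0]
    - [38,0,0,0,0,0,0]
    - [38,0,0,0,0,0,0]
  force: 30

```text
time: 27.0
tool_pos: [451.0, -70.6, 13.1]
tcp_rot: [179.7, 0.1, 88.0]
ft_force: [0.0, 0.4, -0.8]
finger_gap: 44.9
```

```bash
python3 - <<'E'
from h import *
s=np.load("w3.npy",allow_pickle=True).item()
s5=np.load("w5.npy",allow_pickle=True).item()
# holder block top z=92 in w5: crop offset 150
print([wrist(s5,q,92).round(1) for q in((260,178),(318,178),(317,247),(258,248))])
move([632.3,19,200],88.1)
E
```

```text
[array([609.6,  41.6]), array([654.9,  40.3]), array([654.2, -18.4]), array([605., -18.])]
t 27.0 at [451.  -70.6  13.1] [1.7968e+02 9.0000e-02 8.8020e+01] gap 44.9 F [ 0.   0.4 -0.8] shift [  95.5  179.1 -186. ] turn [ 0.006  0.002 -0.001]
```

Emit:
servo_tool:
  motion:
    - [38,0,0,-10,0,0,0]
    - [38,0,0,-30,0,0,0]
    - [38,0,0,-45,0,0,0]
    - [38,0,0,-45,0,0,0]
    - [38,0,0,-45,0,0,0]
    - [38,5,20,-10,0,0,0]
    - [38,8,40,0,0,0,0]
    - [38,8,45,0,0,0,0]
    - [38,8,45,0,0,0,0]
    - [38,3,25,0,0,0,0]

```text
time: 28.0
tool_pos: [629.2, -43.5, 215.4]
tcp_rot: [179.3, 0.1, 87.9]
ft_force: [0.5, -1.0, -0.1]
finger_gap: 44.8
```

Emit:
servo_tool:
  motion:
    - [38,0,0,0,0,0,0]
    - [38,0,0,0,0,0,0]

```text
time: 28.2
tool_pos: [631.3, -42.7, 215.4]
tcp_rot: [179.4, 0.1, 88.0]
ft_force: [0.6, 0.1, -0.1]
finger_gap: 44.7
```

```bash
python3 - <<'E'
from h import *
s=sense(); a=snapshot("wrist"); cv2.imwrite("pics/w8.png",a); np.save("w8.npy",s,allow_pickle=True); move([632.3,19,150],88.1)
print(wproj(s,[632.3,19,112]))
E
```

```text
t 28.25 at [631.  -42.8 215.4] [1.7935e+02 1.2000e-01 8.7960e+01] gap 44.6 F [-0.8  0.9  0.6] shift [61.9 -1.7 65.3] turn [ 0.011  0.002 -0.002]
[276.23431936 125.95072899]
```

View pics/w8.png

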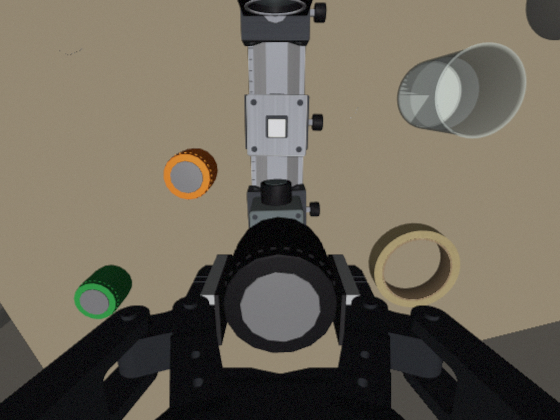

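The stopper at (277,127) matches the prediction within 1 px, and the cover is held straight.

```bash
python3 -c "
from h import *
s=np.load('w8.npy',allow_pickle=True).item(); c=wrist(s,(280,304),s['tool_pos'][2]+31); h=wrist(s,(277,127),112); d=h-c; print(c,h,d); move(np.r_[sense()['tool_pos'][:2]+d,140],88.1)"
```

```text
[631.45390746 -40.443389  ] [632.83058937  18.2355186 ] [ 1.37668191 58.6789076 ]
t 28.25 at [631.  -42.8 215.4] [1.7935e+02 1.2000e-01 8.7960e+01] gap 44.6 F [-0.8  0.9  0.6] shift [58.9 -1.6 75.3] turn [ 0.011  0.002 -0.002]
```

Emit:
servo_tool:
  motion:
    - [38,20,0,0,0.011,0.002,0]
    - [38,28,-1,0,0,0,0]
    - [38,10,-1,10,0,0,0]
    - [38,0,0,25,0,0,0]
    - [38,0,0,20,0,0,0]
    - [38,0,0,0,0,0,0]

```text
time: 28.85
tool_pos: [626.1, 14.6, 161.1]
tcp_rot: [179.9, 0.1, 87.8]
ft_force: [-0.6, 0.1, -1.4]
finger_gap: 44.6
```

```bash
python3 -c "
from h import *
move([632.4,16.5,106],88.1)"
```

```text
t 28.85 at [626.1  14.6 161.1] [1.7991e+02 9.0000e-02 8.7840e+01] gap 44.6 F [-0.6  0.1 -1.4] shift [ 2.2  6.1 55.1] turn [ 0.002  0.002 -0.004]
```

Emit:
servo_tool:
  motion:
    - [38,2,5,5,0,0,0]
    - [38,0,0,15,0,0,0]
    - [38,0,0,12,0,0,0]
    - [38,0,0,0,0,0,0]

```text
time: 29.25
tool_pos: [631.6, 15.1, 129.0]
tcp_rot: [179.8, 0.1, 87.8]
ft_force: [-0.5, 0.4, -0.9]
finger_gap: 44.5
```

```bash
python3 -c "
from h import *
move([632.4,16.5,106],88.1)"
```

```text
t 29.25 at [631.6  15.1 129. ] [1.7977e+02 1.2000e-01 8.7770e+01] gap 44.5 F [-0.5  0.4 -0.9] shift [ 1.5  0.7 23. ] turn [ 0.004  0.002 -0.006]
```

Emit:
servo_tool:
  motion:
    - [38,2,0,5,0.003,0,0]
    - [38,0,0,7,0,0,0]
    - [38,0,0,5,0,0,0]
    - [38,0,0,3,0,0,0]
    - [38,0,0,0,0,0,0]

```text
time: 29.75
tool_pos: [632.2, 17.1, 107.8]
tcp_rot: [179.9, 0.1, 87.8]
ft_force: [-0.8, 0.4, -1.0]
finger_gap: 44.8
```

```bash
python3 -c "
from h import *
move([632.4,16.5,105],88.1)"
```

```text
t 29.75 at [632.2  17.1 107.8] [1.7992e+02 1.2000e-01 8.7770e+01] gap 44.8 F [-0.8  0.4 -1. ] shift [-0.6  0.2  2.8] turn [ 0.001  0.002 -0.006]
```

Emit:
servo_tool:
  motion:
    - [38,0,0,1.5,0,0,0]
    - [38,0,0,1.5,0,0,0]
    - [38,0,0,1,0,0,0]

```text
time: 30.05
tool_pos: [632.9, 17.0, 105.1]
tcp_rot: [179.8, 0.1, 87.8]
ft_force: [-4.4, 0.7, 9.3]
finger_gap: 44.5
```

Emit:
servo_tool:
  motion:
    - [38,0,0,1.5,0,0,0]

```text
time: 30.15
tool_pos: [633.3, 16.9, 105.2]
tcp_rot: [179.8, 0.1, 87.8]
ft_force: [-5.7, -1.1, 13.4]
finger_gap: 44.7
```

Contact at the expected height of 105 mm. Release, rise and step aside for a check.

Emit:
servo_tool:
  motion:
    - [38,0,-0.5,0,0,0,0]
    - [85,0,0,0,0,0,0]
    - [85,0,0,0,0,0,0]
    - [85,0,0,0,0,0,0]
    - [85,0,0,0,0,0,0]
    - [85,0,0,0,0,0,0]
    - [85,0,0,-15,0,0,0]
    - [85,0,0,-40,0,0,0]
    - [85,0,0,-40,0,0,0]
    - [85,0,0,-10,0,0,0]

```text
time: 31.15
tool_pos: [630.6, 17.3, 213.7]
tcp_rot: [-180.0, 0.1, 87.8]
ft_force: [-0.3, 0.0, 0.1]
finger_gap: 85.1
```

Emit:
servo_tool:
  motion:
    - [85,-30,-30,0,0,0,0]
    - [85,-20,-40,0,0,0,0]
    - [85,-20,-40,0,0,0,0]
    - [85,0,0,0,0,0,0]
    - [85,0,0,0,0,0,0]

```text
time: 31.65
tool_pos: [515.9, -50.0, 219.0]
tcp_rot: [179.6, 0.2, 87.8]
ft_force: [-0.3, 0.4, 0.7]
finger_gap: 85.6
```

```bash
python3 - <<'E'
from h import *
s=sense(); a=snapshot("wrist"); t=snapshot("scene")[125:365,180:430]; p=snapshot("top")[110:305,140:420]
cv2.imwrite("pics/f.png",np.vstack([np.hstack([cv2.resize(a,(373,280)),cv2.resize(t,(292,280))]),cv2.resize(p,(665,300))]))
print(s["tool_pos"].round(),s["ft_force"].round(1),s["time"])
E
```

```text
[516. -50. 219.] [-0.3  0.4  0.7] 31.65
```

View pics/f.png

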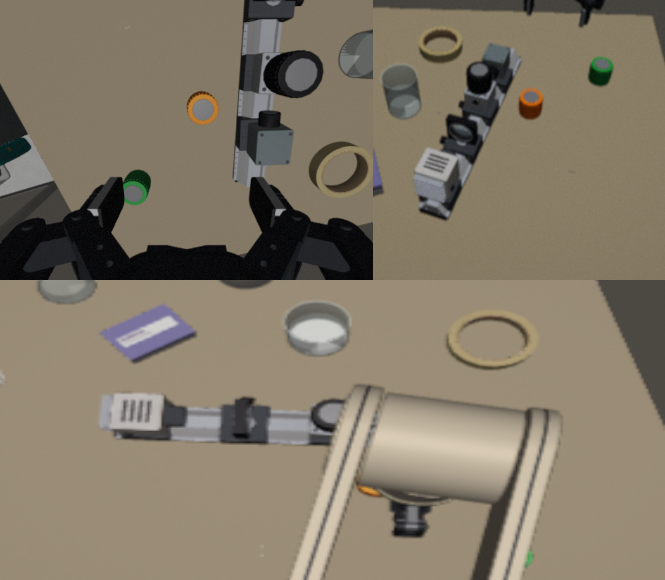

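The order lamp, lens, holder with cover, detector is right. The cover stands upright on the block, and the bystanders and look-alikes haven't moved.

```bash
python3 -c "
from bench import *
print(hand_in())"
```

```text
the job is handed in; nothing more can be done
None
```

The absorbance line is set up and handed in at about 32 s of the 96 s allowed. The order along the rail is lamp, lens, cuvette holder with the black cover on it, then detector with its snout facing the lamp.

- **Seating:** Each carrier went down to within about 1 mm of its seated height (saddle underside at 12 mm) and met clear contact. The highest wrist force I read was about 38 N, while seating the detector.
- **Cover:** It met the holder's block at the expected height. In the last wrist, scene and top pictures it stands upright on the block.
- **Bystanders:** The slide box, beaker, tape and the green and orange look-alikes look unmoved in the last pictures. The gripper is open and clear of everything.

The detector and lens met the rail with about 15 N of side force, a millimetre or two off centre, before I released them. For the detector, a measurement after release put it 0.6 mm from the rail's axis. The lens and holder looked well seated in later pictures, but I did not re-measure them, and my one try at the holder from a moving view was unusable. No check failed, but "flat on the block" was judged by contact height and pictures, not by a separate tilt measurement.

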